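Free the ratchet and clamp the printing screen

TASK

The printing screen lies on its board under a hold-down arm that a ratchet keeps raised. With the fingertips only, press the yellow pawl tab down until the pawl has swung clear of the teeth, then push the red pad of the arm down past its teeth until the rubber foot rests on the screen's frame. Leave the pawl free and the arm down, take nothing in the fingers, and do not shift the screen, the ink jar, the ink tub or the squeegee.

Things in the scene. Friction and masses are not known exactly. Their poses are not given: they have to be found in the camera images.
- station: Plywood board, 620 x 300 x 18 mm, fixed on the table, with a blue steel ratchet stand (up to 135 mm high). Origin: on the table straight under the arm's hinge; x points from there along the lowered arm to the screen, z up. The board spans x -195 to +425 mm and 150 mm to either side. The arm's hinge axis is level, along y, 85 mm above the origin.
- holdarm (a joint): Hold-down arm: its elevation above level, rad; 0.76 to 1.0 at the start, 1.15 at most. At 0 its rubber foot (22 mm wide, 200 mm from the hinge) just rests on the screen's frame. The hinge is stiff (1.1 N m): the arm stays where left and takes 2 to 6 N at the red pad. With the pawl in, teeth stop it on the way down near 0.7, 0.4 and 0.1 (they give 0.03 at 20 N).
- push_pad (a point): Centre of the upper face of the red push pad (50 mm along the arm, 46 mm wide); moves with the arm. It lies 200 mm from the hinge along the arm and 17 mm above the arm's centre line (which passes through the hinge axis). Its x axis points out along the arm, z is the pad's normal.
- pawl (a joint): Ratchet pawl, a steel rocker in line with the arm, behind the hinge: 0 = nose down between the teeth (at the start), growing as its tab is pressed down; clear of the teeth from 0.20, end stop at 0.40. Stiff pivot: it stays where it is left; pressing takes about 4 N at the tab.
- pawl_tab (a point): Centre of the upper face of the pawl's yellow thumb tab (36 x 36 mm), 72 mm from the pawl's pivot on the side away from the arm, 150 mm above the table at the start. It goes down about 28 mm as the pawl swings from 0 to 0.40. z is the tab's normal.
- screen: Loose printing screen, 200 x 250 x 25 mm, 0.8 kg: a frame of aluminium bars 28 mm wide with a yellowish stencil panel low inside it, lying on the board so that one long bar is under the foot. Origin: centre of its underside; x across the frame, z up.
- ink_jar: Bystander: amber jar with an orange label and white cap, 56 mm across, 75 mm tall, standing on the board. Origin: centre of its underside, z up.
- ink_tub: Bystander: white tub with a blue label, 68 mm across, 70 mm tall, standing on the board. Origin: centre of its underside, z up.
- squeegee: Bystander: wooden squeegee with a black blade, 150 x 36 x 30 mm, lying on the board. Origin: centre of the handle's underside, x along the handle.

How it is judged:
By the outcome, as a careful person would: the job done as asked, in the order asked, and still so for the second after the job is handed in, with the robot touching nothing.
It also fails if it takes over 43 s, if anything falls off the work surface, if the arm or the gripper's body presses on something with over 40 N, if the wrist force passes 120 N, or if a joint passes its speed limit or range.

ROBOT

A 6-joint arm with a two-finger parallel gripper is mounted at the origin on the work surface. World frame = base frame: x ahead of the robot, y to its left, z up, the work surface at z = 0. Lengths are in m, angles in rad, forces in N, time in s.
With the tool pointing down it reaches from about 0.275 to 0.75 m from the base axis. Payload 10.2 kg.
Tool frame: the origin (TCP) lies midway between the tips of the shut fingers; the grasp point (between the pads) lies manip.grasp_offset behind it (manip.grasp_offset is the distance from the TCP to the grasp point, in m); z points along the fingers, y is the line along which they close (so a half turn about z gives the same grasp; the last joint's range is limited). The gripper opens to 88 mm and grips with 3 to 60 N. Pads are 18 mm wide; open, the fingers measure 123 mm over their backs; the gripper's body (75 mm by 187 mm) begins 45 mm behind the grasp point.
Start: joints at [-1.335, 0.313, 1.498, -0, 1.331, -0.223], TCP at [0.232, -0.471, 0.239] pointing down, gripper open.
Joint ranges: [-2.94, 2.94], [-0.97, 2.17], [0.19, 2.56], [-1.23, 4.37], [0.02, 3.11], [-2.88, 2.88]. Speed limits (rad/s): [2.39, 2.39, 3.01, 3.14, 3.14, 3.14].

INTERFACE

Orientations are given as [roll, pitch, yaw] about the fixed x, y, z axes, in that order (R = Rz(yaw) Ry(pitch) Rx(roll)).
In Python, from bench import manip gives the robot as it stands.
- The arm moves only by the tool carry_out, never from a script. Its argument "motion" is a list that holds one entry, the list of rows, each a list of 4 numbers: the shift along the world's x, y, z in cm, then the turn about the world's z in degrees. A call has exactly 10 rows; each row shifts and turns the commanded pose from where the row before left it; what a row does not reach is not made up. A row lasts 1/10 s, in which the tool goes at most 50 mm and 8.59 degrees, less where a joint would pass 70% of its speed; a pose out of reach is approached as far as the arm can. A call is refused whole if a number of a shift passes 5 or a number of a turn 8.59, either way. A call with a gripper value outside its range is refused whole. "grip" is the closure, from -1 (fully open) to 1 (shut), set as the call begins (left out, the last holds). The fingers move at their own pace and stop on an object; "newtons" is the grip in N (left out, the last holds). Time passes only in rows, so rows that do not move let the fingers close, or fill a call up. It gives the time, the measured TCP pose, the force, the opening and the grip force at its end, in the units of the state.
- manip.get_obs(): the state, without advancing time (a new reading comes with each control period).
- manip.camera(name): name is "side" or "top"; returns the picture (420x560x3 uint8, red, green, blue); there is no depth.
- manip.camera_params(name): a dict with "camera_matrix" (3x3 intrinsics, pixels), "rvec" (rotation vector, rad) and "tvec" (3), from world to camera coordinates, as OpenCV has them. Camera axes: x right, y down, z forward; pixel columns grow to the right and rows downward; lengths in m; the calibration is good to about 2 mm. A picture is of the moment at which its call begins. camera_params takes no time and is no camera call.
- manip.close_job(): hands the job in; it is judged then, once.
The state is a dict: "clock": time; "joint_positions": joint angles; "qd": joint speeds; "joint_efforts": joint torques, N m; "eef_pos": TCP position; "eef_rot": TCP orientation; "ft_force": force on the tool from outside, world axes, zero at the start; "torque": the same for the moment, N m; "grip_width": finger opening in m; "grip_force": force on a finger pad.
Only numpy, scipy, OpenCV 4.12 (cv2) and the standard library are available. Lean on these libraries where they do the work, as an engineer would, in place of code of your own. Each camera call takes 0.05 s, during which the arm holds its last target. There are 200 camera calls.

## Working session

There is one attempt and no reset: what is moved stays moved. The work goes in short steps, Python scripts to look and compute and a tool call to move; the robot and the scene stay as the last step left them, time stands still between calls to the robot, and variables do not carry over. Pictures are saved under pics/ and viewed, at most 10 in all, crops included, and the job is handed in when it is done.

Besides the shell and the picture viewer there is one more tool, called after ">>>" as name(argument=value, ...), one argument or row to a line, values as JSON. carry_out: Moves the arm, as the interface text tells. Its arguments: {"type":"object","properties":{"motion":{"type":"array"},"grip":{"type":"number"},"newtons":{"type":"number"}},"required":["motion"]}

```bash
mkdir -p pics
python3 - <<'E'
from bench import manip
import cv2
for n in("side","top"):
    cv2.imwrite(f"pics/{n}0.png",manip.camera(n)[:,:,::-1]); p=manip.camera_params(n); print(n,p)
o=manip.get_obs();print(o); print(manip.grasp_offset)
E
```

```text
side {'camera_matrix': array([[469.32144997,   0.        , 277.88395263],
       [  0.        , 469.32144997, 204.26655295],
       [  0.        ,   0.        ,   1.        ]]), 'rvec': array([ 0.32875537, -2.84919418,  1.08053798]), 'tvec': array([0.53535262, 0.16457248, 1.00654318])}
top {'camera_matrix': array([[419.72653074,   0.        , 278.36871125],
       [  0.        , 419.72653074, 210.83650568],
       [  0.        ,   0.        ,   1.        ]]), 'rvec': array([ 2.18732151, -2.18298832,  0.07587784]), 'tvec': array([-0.01572663,  0.54627964,  0.8135505 ])}
{'clock': 0.1, 'joint_positions': array([-1.33541020e+00,  3.13394271e-01,  1.49833616e+00,  4.96559299e-05,
        1.33105526e+00, -2.23403654e-01]), 'qd': array([-0.00024648, -0.00090664, -0.00169303,  0.00074655, -0.00020471,
        0.0018673 ]), 'joint_efforts': array([ 1.87969286e-03, -4.02809966e+01, -2.52644491e+01,  6.94586034e-02,
        3.41687934e-02, -4.25215114e-05]), 'eef_pos': array([ 0.23244833, -0.47048786,  0.23822759]), 'eef_rot': array([-3.14043995e+00, -3.11339622e-04,  4.58777785e-01]), 'ft_force': array([0.6251538 , 0.38531081, 0.90117361]), 'torque': array([ 0.01819828, -0.05081864,  0.01439915]), 'grip_force': 0.0, 'grip_width': 0.08790549648086111}
0.0187
```

View pics/side0.png

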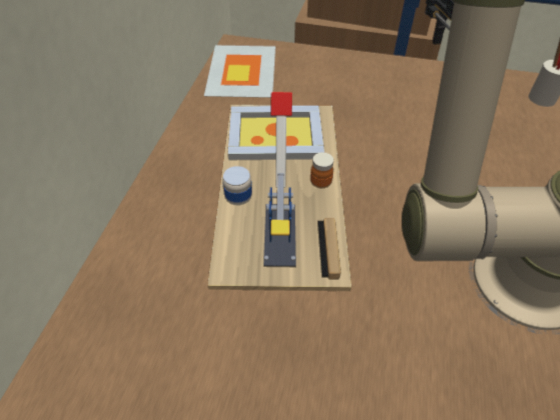

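View pics/top0.png

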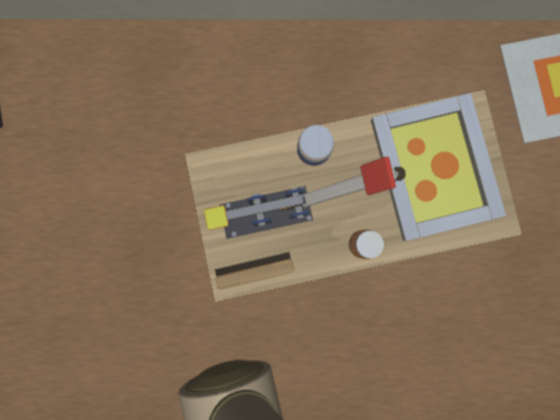

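The side view shows the tab at about (280,227) and the pad at (282,104). In the top view the tab is at (216,217), the pad at (378,176), and the board corners are at (187,154), (485,93), (521,235) and (214,300).

```bash
cat > h.py <<'E'
import numpy as np,cv2
from bench import manip
def cam(n):
    p=manip.camera_params(n);R=cv2.Rodrigues(p["rvec"])[0];return p["camera_matrix"],R,np.asarray(p["tvec"]).ravel()
def onz(n,uv,z):
    K,R,t=cam(n);c=-R.T@t;d=R.T@np.linalg.solve(K,[*uv,1]);return c+d*(z-c[2])/d[2]
def proj(n,P):
    K,R,t=cam(n);q=K@(R@np.asarray(P)+t);return q[:2]/q[2]
def tri(a,b):
    M=[]
    for n,uv in(("top",a),("side",b)):
        K,R,t=cam(n);P=K@np.c_[R,t];M.append(P)
    X=cv2.triangulatePoints(M[0],M[1],np.float64(a),np.float64(b)).ravel();return X[:3]/X[3]
def blob(n,im,col,P0,r=30):
    h=cv2.cvtColor(im,cv2.COLOR_RGB2HSV)
    m=cv2.inRange(h,(22,150,150),(35,255,255)) if col=="y" else cv2.inRange(h,(0,180,80),(6,255,255))|cv2.inRange(h,(174,180,80),(180,255,255))
    k=np.zeros_like(m);cv2.circle(k,(int(P0[0]),int(P0[1])),r,255,-1);m&=k
    M=cv2.moments(m,True);return (M["m10"]/M["m00"],M["m01"]/M["m00"]),M["m00"]
E
python3 - <<'E'
from h import *
np.set_printoptions(precision=4,suppress=True)
C=np.array([onz("top",p,.018) for p in((187,154),(485,93),(521,235),(214,300))]);print(C)
print([np.linalg.norm(C[i]-C[(i+1)%4]) for i in range(4)])
ctr=C.mean(0); ax=(C[1]+C[2]-C[0]-C[3]);ax/=np.linalg.norm(ax);yaw=np.arctan2(ax[1],ax[0])
org=ctr-ax*.115;print("yaw",yaw,"org",org)
t=cv2.imread("pics/top0.png")[:,:,::-1].copy();s=cv2.imread("pics/side0.png")[:,:,::-1].copy()
for c,a,b in(("y",(216,217),(280,227)),("r",(378,176),(282,104))):
    u,A=blob("top",t,c,a,24);v,B=blob("side",s,c,b,16);X=tri(u,v);d=X-org
    print(c,u,A,v,B,X,"local",d@ax,d@[-ax[1],ax[0],0],proj("top",X),proj("side",X))
    if c=="y":print(onz("top",u,.15))
for e in(.76,.85,.9,1.0):
    r=.2*np.cos(e)-.017*np.sin(e);z=.085+.2*np.sin(e)+.017*np.cos(e);P=org+ax*r;P[2]=z;print(e,P,proj("top",P),proj("side",P))
E
```

```text
[[ 0.6604  0.1689  0.018 ]
 [ 0.7866 -0.4328  0.018 ]
 [ 0.4994 -0.4947  0.018 ]
 [ 0.3711  0.111   0.018 ]]
[np.float64(0.6148437512537547), np.float64(0.2937237490877444), np.float64(0.6191234000019262), np.float64(0.29495441882642454)]
yaw -1.3630761444079504 org [ 0.5557 -0.0494  0.018 ]
y (210.41463414634146, 212.390243902439) 41.0 (279.5769230769231, 226.94615384615383) 260.0 [0.5287 0.0976 0.1532] local -0.14938203841904987 0.0039000751920634136 [210.7669 215.6252] [277.3506 226.6176]
[0.5343 0.0988 0.15  ]Traceback (most recent call last):
  File "<stdin>", line 9, in <module>
  File "h.py", line 18, in blob
    M=cv2.moments(m,True);return (M["m10"]/M["m00"],M["m01"]/M["m00"]),M["m00"]
                                  ~~~~~~~~^~~~~~~~~
ZeroDivisionError: float division by zero
```

```bash
sed -i 's/(22,150,150),(35/(20,150,110),(35/; s/(0,180,80),(6/(0,150,60),(8/; s/(174,180,80)/(170,150,60)/' h.py
python3 - <<'E'
from h import *
np.set_printoptions(precision=4,suppress=True)
org=np.array([.5557,-.0494,0]);yaw=-1.363;ax=np.array([np.cos(yaw),np.sin(yaw),0]);n=np.array([-ax[1],ax[0],0])
t=cv2.imread("pics/top0.png")[:,:,::-1].copy();s=cv2.imread("pics/side0.png")[:,:,::-1].copy()
print(t[217,216],t[176,378],s[104,282])
for c,a,b in(("y",(216,217),(280,227)),("r",(378,176),(282,104))):
    try:
        u,A=blob("top",t,c,a,24);v,B=blob("side",s,c,b,16);X=tri(u,v);d=X-org
        print(c,u,A,v,B,X,"local",d@ax,d@n,proj("top",X),proj("side",X))
    except ZeroDivisionError: print("none",c)
print(onz("top",(216,217),.15))
P=org-ax*.13;P[2]=.15;print(P,proj("top",P),proj("side",P))
for e in(.76,.85,.9,1.0):
    r=.2*np.cos(e)-.017*np.sin(e);z=.085+.2*np.sin(e)+.017*np.cos(e);P=org+ax*r;P[2]=z;print(e,P,proj("top",P),proj("side",P))
E
```

```text
[189 191  83] [146  62  53] [178  44  42]
y (210.41463414634146, 212.390243902439) 41.0 (279.55263157894734, 227.0639097744361) 266.0 [0.5287 0.0977 0.1529] local -0.14947791580719808 0.003914702087937631 [210.7663 215.6193] [277.3299 226.7359]
r (377.6491646778043, 175.60023866348448) 838.0 (281.2, 103.1063829787234) 470.0 [ 0.5805 -0.1576  0.2514] local 0.11095750154828735 0.0019048194123526662 [377.6969 175.9905] [280.9914 103.0721]
[0.5266 0.0894 0.15  ]
[0.5289 0.0778 0.15  ] [222.9418 215.6338] [279.5275 219.9684]
0.76 [ 0.5832 -0.1798  0.2351] [390.1242 175.8667] [281.9506 103.0375]
0.85 [ 0.5803 -0.1661  0.2465] [382.7591 176.6263] [281.9126 102.6337]
0.9 [ 0.5786 -0.158   0.2522] [378.1644 177.1795] [281.8852 102.7387]
1.0 [ 0.575  -0.1411  0.2625] [367.9484 178.5682] [281.8166 103.6865]
```

Triangulation puts the tab at about (0.527, 0.089, 0.150), or −142 mm along the station axis. The arm elevation comes out at about 0.9 rad. I'll shut the fingers and move above the tab, turning so the gripper lies across the arm.

>>> carry_out(
  motion=[
    [[2.1,4,0.2,7.5],[2.1,4,0.2,7.5],[2.1,4,0.2,7.5],[2.1,4,0.2,7.5],[2.1,4,0.2,7.5],[2.1,4,0.2,7.5],[2.1,4,0.2,7.5],[2.1,4,0.2,7.5],[2.1,4,0.2,7.5],[2.1,4,0.2,7.5]],
  ],
  grip=1,
  newtons=10,
)

```text
clock: 1.1
eef_pos: [0.4429, -0.0688, 0.2587]
eef_rot: [-3.141, -0.0, 1.773]
ft_force: [1.3, -1.2, 0.4]
grip_width: 0.0103
grip_force: 0.0
```

>>> carry_out(
  motion=[
    [[2.1,4,0,0.5],[2.1,4,0,0],[2.1,4,0,0],[2.1,4,-1,0],[0,0,-2,0],[0,0,-2,0],[0,0,-2,0],[0,0,0,0],[0,0,0,0],[0,0,0,0]],
  ],
)

```text
clock: 2.1
eef_pos: [0.5269, 0.0892, 0.1899]
eef_rot: [3.14, 0.0, 1.776]
ft_force: [-1.6, 0.1, 0.2]
grip_width: 0.0004
grip_force: 0.0
```

Run:
```python
from h import *
np.set_printoptions(precision=4,suppress=True)
o=manip.get_obs();print({k:o[k] for k in("clock","eef_pos","eef_rot","ft_force","grip_width","joint_positions")})
T=[]
for n in("side","top"):
    im=manip.camera(n);p=proj(n,[.527,.089,.15]);x,y=int(p[0])-50,int(p[1])-50
    c=cv2.resize(im[y:y+100,x:x+100],(390,390),interpolation=cv2.INTER_CUBIC);T.append(c);print(n,x,y,"tcp",proj(n,o["eef_pos"]))
cv2.imwrite("pics/hover.png",np.hstack(T)[:,:,::-1])
```

```text
{'clock': 2.1, 'eef_pos': array([0.5269, 0.0892, 0.1899]), 'eef_rot': array([3.1399, 0.0004, 1.7764]), 'ft_force': array([-1.5824,  0.0969,  0.2295]), 'grip_width': 0.0003735620430155234, 'joint_positions': array([-0.0517,  0.3749,  1.5433, -0.    ,  1.2217, -0.2573])}
side 229 174 tcp [279.3211 211.1947]
top 166 166 tcp [212.3489 215.3558]
```

View pics/hover.png

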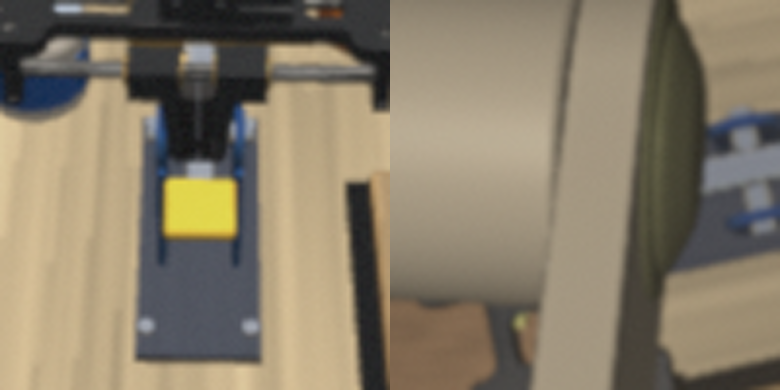

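The tab looks about 6 mm farther from the hinge than my estimate: its face centre is at about (280.5,227) in the side view, and the fingertip is centred on it sideways. I'll shift 6 mm and press.

>>> carry_out(
  motion=[
    [[-0.1,0.6,-1,0],[0,0,-1.5,0],[0,0,-1,0],[0,0,-0.4,0],[0,0,-0.4,0],[0,0,-0.4,0],[0,0,-0.3,0],[0,0,-0.3,0],[0,0,-0.3,0],[0,0,0,0]],
  ],
)

```text
clock: 3.2
eef_pos: [0.5257, 0.0959, 0.133]
eef_rot: [3.141, -0.001, 1.777]
ft_force: [-0.9, 2.8, 2.3]
grip_width: 0.0004
grip_force: 1.4
```

>>> carry_out(
  motion=[
    [[0,0,-0.2,0],[0,0,-0.2,0],[0,0,-0.2,0],[0,0,-0.1,0],[0,0,0,0],[0,0,0,0],[0,0,0,0],[0,0,0,0],[0,0,0,0],[0,0,0,0]],
  ],
)

```text
clock: 4.2
eef_pos: [0.5256, 0.0958, 0.126]
eef_rot: [3.141, -0.001, 1.776]
ft_force: [-0.7, 4.9, 3.2]
grip_width: 0.0001
grip_force: 2.4
```

>>> carry_out(
  motion=[
    [[0,0,2,0],[0,0,4,0],[0,0,5,0],[0.6,-3,4.9,0],[0.8,-4,0,0],[0.8,-4,0,0],[0.8,-4,0,0],[0.8,-4,0,0],[0.5,-1.9,0,0],[0,0,0,0]],
  ],
)

```text
clock: 5.2
eef_pos: [0.5678, -0.1118, 0.2775]
eef_rot: [-3.141, 0.0, 1.773]
ft_force: [0.1, 0.8, 0.1]
grip_width: 0.0007
grip_force: 0.0
```

Run:
```python
from h import *
np.set_printoptions(precision=4,suppress=True)
o=manip.get_obs();print({k:o[k] for k in("clock","eef_pos","eef_rot","ft_force")})
T=[]
for n,q in(("side",[.555,-.03,.16]),("top",[.555,-.03,.16])):
    im=manip.camera(n);p=proj(n,q);x,y=int(p[0])-80,int(p[1])-80+(-40 if n=="side" else 0)
    x=max(x,0);y=max(y,0)
    c=cv2.resize(im[y:y+160,x:x+160],(400,400),interpolation=cv2.INTER_CUBIC);T.append(c);print(n,x,y,"tcp",proj(n,o["eef_pos"]))
cv2.imwrite("pics/hover2.png",np.hstack(T)[:,:,::-1])
```

```text
{'clock': 5.2, 'eef_pos': array([ 0.5678, -0.1118,  0.2775]), 'eef_rot': array([-3.1408,  0.0001,  1.7735]), 'ft_force': array([0.0826, 0.7857, 0.0683])}
side 198 56 tcp [282.1587 106.6147]
top 207 119 tcp [348.9516 182.116 ]
```

View pics/hover2.png

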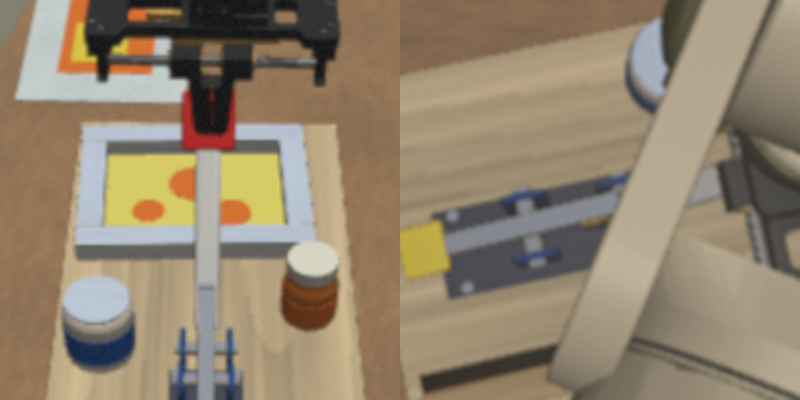

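The fingertip is in front of the pad and centred on it, at side-view column 282. Next I'll check the pawl numerically.

Run:
```python
from h import *
np.set_printoptions(precision=4,suppress=True)
im=manip.camera("side");v,B=blob("side",im,"y",(280,230),22);print(v,B)
for l,z in((-.148,.15),(-.146,.136),(-.142,.126),(-.14,.122)):
    print(l,z,proj("side",[.5557+.2063*l,-.0494-.9785*l,z]))
```

```text
(279.4146341463415, 237.5261324041812) 287.0
-0.148 0.15 [279.3597 227.1276]
-0.146 0.136 [279.3309 230.7978]
-0.142 0.126 [279.3345 232.3392]
-0.14 0.122 [279.3397 232.7882]
```

The tab has dropped fully: its centre moved from row 227 to 237.5, so the pawl is past 0.3. Now I'll push the pad down along its arc.

>>> carry_out(
  motion=[
    [[0.27,-1.25,-0.85,0],[0.27,-1.25,-0.85,0],[0.25,-1.25,-0.85,0],[0.16,-0.8,-0.6,0],[0.16,-0.8,-0.6,0],[0.16,-0.73,-0.67,0],[0.16,-0.73,-0.67,0],[0.14,-0.66,-0.75,0],[0.14,-0.66,-0.75,0],[0,0,0,0]],
  ],
)

```text
clock: 6.35
eef_pos: [0.5845, -0.192, 0.2109]
eef_rot: [-3.14, -0.0, 1.776]
ft_force: [-0.1, 0.9, -0.1]
grip_width: 0.0004
grip_force: 0.0
```

Run:
```python
from h import *
np.set_printoptions(precision=4,suppress=True)
o=manip.get_obs();print({k:o[k] for k in("clock","eef_pos","ft_force")})
im=manip.camera("side");cv2.imwrite("pics/push1.png",cv2.resize(im[40:290,160:400],(576,600),interpolation=cv2.INTER_CUBIC)[:,:,::-1])
```

```text
{'clock': 6.35, 'eef_pos': array([ 0.5845, -0.192 ,  0.2109]), 'ft_force': array([-0.0501,  0.9399, -0.0513])}
```

View pics/push1.png

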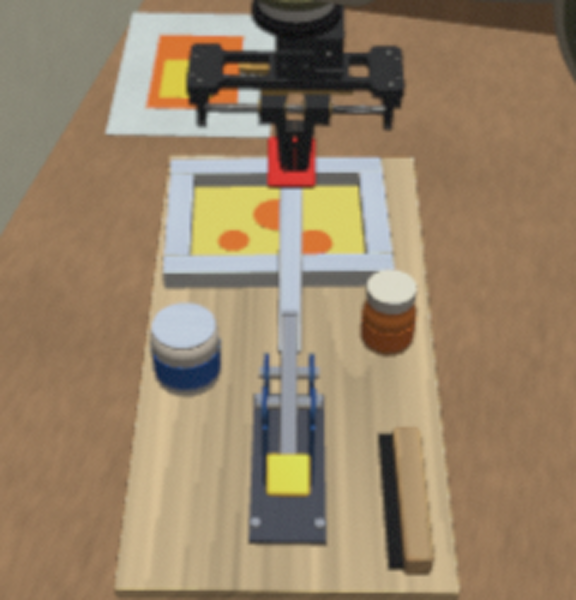

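The tip is on the pad and the arm is following, with nothing else moved. I'll continue.

>>> carry_out(
  motion=[
    [[0.13,-0.58,-0.8,0],[0.13,-0.58,-0.82,0],[0.11,-0.5,-0.86,0],[0.1,-0.5,-0.86,0],[0.09,-0.42,-0.91,0],[0.09,-0.41,-0.92,0],[0.07,-0.32,-0.95,0],[0.06,-0.32,-0.95,0],[0.05,-0.23,-0.97,0],[0.05,-0.23,-0.97,0]],
  ],
)

```text
clock: 7.4
eef_pos: [0.5937, -0.2322, 0.1214]
eef_rot: [3.141, 0.0, 1.777]
ft_force: [1.0, 0.1, 4.9]
grip_width: 0.0006
grip_force: 2.0
```

>>> carry_out(
  motion=[
    [[0.03,-0.15,-0.5,0],[0.03,-0.1,-0.5,0],[0,0,-0.3,0],[0,0,-0.2,0],[0,0,-0.2,0],[0,0,-0.1,0],[0,0,0,0],[0,0,0,0],[0,0,0,0],[0,0,0,0]],
  ],
)

```text
clock: 8.4
eef_pos: [0.5942, -0.2345, 0.1041]
eef_rot: [-3.142, 0.0, 1.776]
ft_force: [1.8, -1.1, 1.3]
grip_width: 0.0007
grip_force: 0.8
```

>>> carry_out(
  motion=[
    [[0,0,-0.1,0],[0,0,-0.1,0],[0,0,-0.05,0],[0,0,0,0],[0,0,0,0],[0,0,0,0],[0,0,0,0],[0,0,0,0],[0,0,0,0],[0,0,0,0]],
  ],
)

```text
clock: 9.4
eef_pos: [0.5942, -0.2347, 0.1024]
eef_rot: [3.141, 0.001, 1.777]
ft_force: [-2.9, -1.1, 8.7]
grip_width: 0.0002
grip_force: 4.0
```

The force has risen to 8.7 N with the TCP stopping at the expected 0.102, so the foot is down on the frame. One small firm press, then I'll check.

>>> carry_out(
  motion=[
    [[0,0,-0.05,0],[0,0,-0.05,0],[0,0,0,0],[0,0,0,0],[0,0,0,0],[0,0,0,0],[0,0,0,0],[0,0,0,0],[0,0,0,0],[0,0,0,0]],
  ],
)

```text
clock: 10.4
eef_pos: [0.5943, -0.2347, 0.1024]
eef_rot: [3.141, 0.001, 1.777]
ft_force: [-5.1, -0.3, 14.7]
grip_width: 0.0002
grip_force: 7.3
```

The TCP hasn't moved while the force rose to 14.7 N, so the foot is seated. I'll lift straight up and clear.

>>> carry_out(
  motion=[
    [[0,0,1,0],[0,0,3,0],[0,0,4,0],[0,0,4,0],[-1,0,4,0],[-4,0,0,0],[-4,0,0,0],[-4,0,0,0],[-4,0,0,0],[0,0,0,0]],
  ],
)

```text
clock: 11.4
eef_pos: [0.4211, -0.2337, 0.2607]
eef_rot: [-3.14, -0.001, 1.775]
ft_force: [0.5, -0.4, 0.9]
grip_width: 0.0007
grip_force: 0.0
```

Run:
```python
from h import *
T=[]
for n in("side","top"):
    im=manip.camera(n);T.append(im)
cv2.imwrite("pics/end.png",np.hstack([cv2.resize(T[0][40:300,170:370],(400,520)),cv2.resize(T[1][60:320,180:380] if 0 else T[1][60:320,330:530],(400,520))])[:,:,::-1])
print(manip.get_obs()["eef_pos"])
for l,z in((.2,.102),):
    P=[.5557+.2063*l,-.0494-.9785*l,z];print(proj("side",P),proj("top",P))
t0=cv2.imread("pics/top0.png");d=cv2.absdiff(t0[:,:,::-1].copy(),T[1])
print(blob("side",T[0],"r",proj("side",P),25),blob("side",T[0],"y",(280,235),22))
```

```text
[ 0.42407488 -0.23437414  0.26094865]
[281.76736514 130.68414298] [406.75600245 179.70197254]
((280.65060240963857, 132.54618473895582), 249.0) ((279.46153846153845, 237.55594405594405), 286.0)
```

View pics/end.png

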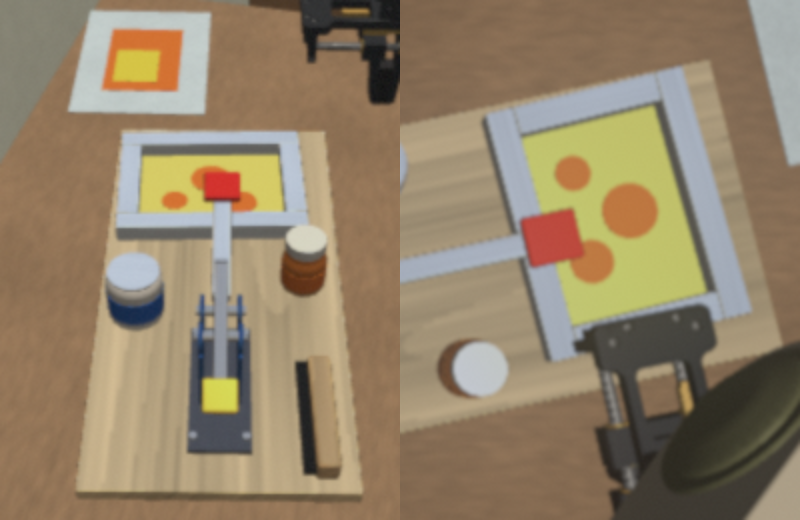

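The arm is level: the pad is at side-view (281,132.5), where (282,131) was predicted. The pawl is still free, with the tab at row 237.6. The screen, jar, tub and squeegee are where they started, and the gripper is clear.

```bash
python3 -c "
from bench import manip
print(manip.close_job())"
```

```text
the job is handed in; nothing more can be done
None
```

The job is handed in: the pawl is swung clear and left free, the hold-down arm is down with its foot on the screen's frame, nothing else appears moved in the final pictures, and the gripper is empty and clear.

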